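# Set the dough gauge to the red stop

### The arm

A 6-joint arm with a two-finger parallel gripper is mounted at the origin on the work surface. World frame = base frame: x ahead of the robot, y to its left, z up, the work surface at z = 0. Lengths are in m, angles in degrees, forces in N, time in s.
With the tool pointing down it reaches from about 0.225 to 0.725 m from the base axis. Payload 3.1 kg.
Tool frame: the origin (TCP) lies midway between the tips of the shut fingers; the grasp point (between the pads) lies 19 mm behind it; z points along the fingers, y is the line along which they close (so a half turn about z gives the same grasp; the last joint's range is limited). The gripper opens to 85 mm and grips with 20 to 120 N. Pads are 22 mm wide; open, the fingers measure 114 mm over their backs; the gripper's body (76 mm by 85 mm) begins 54 mm behind the grasp point. The pads swing forward as they close: fully open they stand 13 mm farther back than shut.
Start: joints at [60.401, 2.75, 5.684, 92.934, 0, 82.678], TCP at [0.199, 0.486, 0.201] pointing down, gripper open.
Joint ranges: [-166.93, 166.93], [-56.73, 111.36], [-69.38, 81.34], [-121.58, 131.49], [-85.45, 84.26], [-180, 180]. Speed limits (degrees/s): [159.86, 159.86, 180, 180, 180, 180].

### API

Orientations are given as a 3x3 rotation matrix whose columns are the frame's x, y, z axes.
In Python, from cell import bot, vision, models gives the robot as it stands.
- The arm moves only by the tool move_arm, never from a script. Its argument "moves" is a list of rows, each a list of 7 numbers: the turn, a rotation vector about the tool's x, y, z each as a share of 90 degrees, from -1 to 1, then the shift along the tool's x, y, z each as a share of 500 mm, from -1 to 1, then the opening, from 0 (shut) to 1 (fully open). In form: [[rx, ry, rz, x, y, z, jaw], ...]. A call has 1 to 10 rows; each row is the pose to reach, as a shift and turn from the pose commanded when the call began, along the tool's axes at that moment; what a row does not reach only later rows make up. A row lasts 1/12 s, in which the tool goes at most 41.7 mm and 7.16 degrees, less where a joint would pass 70% of its speed; a pose out of reach is approached as far as the arm can. A call with a number of a shift or a turn outside -1 to 1 is refused whole. A call with a gripper value outside its range is refused whole. The fingers move at their own pace and stop on an object; "newtons" is the grip in N (left out, the last holds). Time passes only in rows, so rows that repeat a pose let the fingers close. It gives the time, the measured TCP pose, the force, the opening and the grip force at its end, in the units of the state.
- bot.get_obs(): the state, without advancing time (a new reading comes with each control period).
- vision.get_image(name): name is "side" or "top" or "wrist"; returns (picture, depth): 384x512x3 uint8, red, green, blue; 384x512 float32, m along the optical axis (not along the pixel's ray), 0 where there is no reading.
- vision.camera_model(name): a dict with "camera_matrix" (3x3 intrinsics, pixels), "R" (3x3) and "t" (3): a world point X has camera coordinates R X + t; the wrist camera has in their place "T_tool_cam" (4x4, takes a point from camera to tool coordinates, whose origin is the TCP and whose axes are the flange's). Camera axes: x right, y down, z forward; pixel columns grow to the right and rows downward; lengths in m; the calibration is good to about 2 mm. The wrist camera is an equidistant fisheye: a pixel r from the principal point sees the ray r / f radians off the axis. A picture is of the moment at which its call begins: read the wrist's pose just before it. camera_model takes no time and is no camera call.
- bot.finish_job(): hands the job in; it is judged then, once.
Trained networks look in the newest picture that a camera, given by its name, has taken for a name from the list of things; names that differ only in an ending like _2 or _b are one class to them, and where a whole thing is asked for, a point or a joint stands for the part that bears it (a point fixed in the world has none). Each returns a list of dicts, best first, with "confidence" (0 to 1); they miss things now and then, are a little off and sometimes report something else, mostly with a low value. They report only what shows in the picture. A call takes as long as a camera call.
- models.masks_of(camera, target): "pixels" (384x512 bool, what is visible of it) and "location" ([column, row] in pixels, amid what is visible of it).
The state is a dict: "t": time; "joints": joint angles; "qvel": joint speeds; "joint_efforts": joint torques, N m; "position": TCP position; "orientation": TCP orientation; "wrist_force": force on the tool from outside, world axes, zero at the start; "ft_torque": the same for the moment, N m; "width": opening from 0.0 (shut) to 1.0 (fully open); "grip_force": force on a finger pad.
Only numpy, scipy, OpenCV 4.12 (cv2) and the standard library are available. Lean on these libraries where they do the work, as an engineer would, in place of code of your own. Each camera call takes 0.05 s, during which the arm holds its last target. There are 200 camera calls.

### The job

Set the dough gauge on the counter to today's size: press down the black pad in the middle of the yellow slide to free its brake and, keeping the pad pressed all the while, push the slide along the rail until it rests against the red stop. Then let the pad spring up again and leave the slide there, against the red stop. Do not disturb the rolling pin, tin, plate or turner.

Things in the scene. Friction and masses are not known exactly. Their poses are not given: they have to be found in the camera images.
- gauge: Steel dough gauge screwed to the counter; it does not move. A flat rail 400 mm long and 34 mm wide, top 24 mm above the counter, between two aluminium end blocks (32 mm high). Origin on the counter under the middle of the rail; its y axis runs along the rail, x across it, z up.
- slide (a joint): Position in m of the yellow slide along the rail: 0 at its middle, growing to the gauge's +y. Slide 76 mm long (along the rail), 60 mm wide; at each end an upright yellow cheek 12 mm thick, top 60 mm above the counter; the pad lies in the 52 mm gap between the cheeks. A thin jaw sticks out on +x. Brake free: about 2 N moves it. Brake on: holds against about 24 N, must not be forced.
- pad (a joint): How far in m the black pad is pressed down: about 0 when up (brake on), 0.005 at the bottom. A spring holds it up: 6 N to begin, 9 N at the bottom. From about 0.001 on the brake is free; 0.003 to 0.005 is a sure press. It rises by itself when let go.
- pad_top (a point): Centre of the top of the black pad (50 mm across the rail, 48 mm along it), also the middle of the slide; 47 mm above the counter when up, 42 mm when fully pressed. The cheeks stand 13 mm above the pad when it is up; the gap is open across the rail. A fingertip on the pad may push against the cheek ahead.
- clip_red: Red stop: a solid block fixed across the rail, 14 mm along the rail, 48 mm across, top 50 mm above the counter. It may be on either side of the slide, towards either end of the rail. Origin on the counter under its middle; axes as the gauge's. The slide rests against it when the pad's centre is 45 mm from its middle along the rail.
- clip_blue: Blue stop, of the same shape, on the other side of the slide: not the one wanted.
- rolling_pin: Wooden rolling pin lying on the counter, 350 mm long with handles, 44 mm thick. Origin under its middle; x along it. Leave it alone.
- tin: Aluminium tin with lid and knob, 102 mm across, 98 mm high. Origin under its middle. Leave it alone.
- plate: White melamine plate, 180 mm across, 20 mm high. Origin under its middle. Leave it alone.
- turner: Flat steel turner with wooden handle, 280 mm long, lying on the counter. x along it, handle to -x. Leave it alone.

How it is judged (in metres and radians):
On the way, in this order (a step that is already met when the one before it is completed fails the run):
1. the black pad is pressed down, freeing the brake (value of joint pad above 0.002 m), for 0.1 s.
2. the slide is against the red stop (horizontal distance between pad_top and clip_red below 0.049 m), for 0.1 s.
At the end, for the whole second after the job is handed in: The slide rests against the red stop (within 4 mm), at rest, and the pad has sprung up (within 1 mm), so that the brake holds it (horizontal distance between pad_top and clip_red below 0.049 m and value of joint pad below 0.001 m and velocity of joint slide between -0.005 and 0.005 m/s); the robot touches nothing.
It fails at once if the slide is forced along (faster than 12 mm/s) while its pad is not pressed (value of joint pad below 0.0007 m and (velocity of joint slide above 0.012 m/s or velocity of joint slide below -0.012 m/s)).
It fails at once if the rolling pin, tin, plate or turner is lifted or moved more than 20 mm (distance of any of rolling_pin, tin, plate, turner from where it was at the start of the episode above 0.02 m).
It also fails if it takes over 38 s, if anything falls off the work surface, if the arm or the gripper's body presses on something with over 40 N, if the wrist force passes 120 N, or if a joint passes its speed limit or range.

## Working session

There is one attempt and no reset: what is moved stays moved. The work goes in short steps, Python scripts to look and compute and a tool call to move; the robot and the scene stay as the last step left them, time stands still between calls to the robot, and variables do not carry over. Pictures are saved under pics/ and viewed, at most 10 in all, crops included, and the job is handed in when it is done.

Besides the shell and the picture viewer there is one more tool, called after ">>>" by a JSON object that holds its "name" and its "arguments", one argument or row to a line. move_arm: Moves the arm, as the interface text tells. Its arguments: {"type":"object","properties":{"moves":{"type":"array"},"newtons":{"type":"number"}},"required":["moves"]}

```bash
mkdir -p pics
cat > h.py <<'E'
import numpy as np, cv2
from cell import bot, vision, models
def world(cam,mask,depth):
    m=vision.camera_model(cam);K=np.array(m["camera_matrix"]);R=np.array(m["R"]);t=np.array(m["t"])
    v,u=np.nonzero(mask&(depth>0));z=depth[v,u]
    p=np.stack([(u-K[0,2])/K[0,0]*z,(v-K[1,2])/K[1,1]*z,z],1)
    return (p-t)@R
E
python3 - <<'E'
from h import *
o=bot.get_obs();print(o["t"],o["position"],o["orientation"],o["wrist_force"])
for c in ("top","side"):
    im,d=vision.get_image(c);cv2.imwrite(f"pics/{c}1.png",im[:,:,::-1])
    for n in ("slide","pad","clip_red","clip_blue","gauge"):
        for r in models.masks_of(c,n)[:2]:
            p=world(c,r["pixels"],d)
            if len(p)==0: continue
            zt=np.percentile(p[:,2],95);q=p[p[:,2]>zt-.006]
            print(c,n,round(r["confidence"],2),np.round(r["location"]),len(p),"med",np.median(p,0).round(4),"top",q.mean(0).round(4),"min",q.min(0).round(3),"max",q.max(0).round(3))
E
```

```text
0.0 [0.19869474 0.48521705 0.19991175] [[-9.25366589e-01  3.79071698e-01 -1.15062041e-03]
 [ 3.79073334e-01  9.25364371e-01 -2.04641278e-03]
 [ 2.89005965e-04 -2.32985153e-03 -9.99997244e-01]] [ 1.04533303 -0.40228068 -0.27057639]
top slide 0.87 [321. 246.] 647 med [ 0.5221 -0.057   0.0483] top [ 0.5219 -0.0546  0.0601] min [ 0.493 -0.096  0.056] max [ 0.551 -0.017  0.066]
top pad 0.85 [317. 242.] 296 med [ 0.5223 -0.0564  0.0473] top [ 0.5226 -0.0558  0.0484] min [ 0.498 -0.079  0.045] max [ 0.547 -0.033  0.055]
top clip_red 0.48 [259. 240.] 79 med [0.5337 0.1044 0.0495] top [0.5345 0.1041 0.0508] min [0.512 0.096 0.048] max [0.555 0.11  0.056]
top clip_blue 0.59 [352. 251.] 118 med [ 0.5112 -0.1432  0.049 ] top [ 0.5124 -0.1451  0.0513] min [ 0.49  -0.154  0.048] max [ 0.535 -0.139  0.057]
top gauge 0.86 [315. 242.] 2173 med [ 0.5234 -0.0468  0.0268] top [ 0.5197 -0.0536  0.0596] min [ 0.493 -0.094  0.053] max [ 0.549 -0.017  0.066]
side slide 0.83 [274. 270.] 1550 med [ 0.5118 -0.0598  0.0472] top [ 0.5179 -0.059   0.06  ] min [ 0.487 -0.095  0.055] max [ 0.551 -0.015  0.065]
side pad 0.95 [276. 261.] 403 med [ 0.5191 -0.0518  0.0479] top [ 0.5191 -0.0523  0.0484] min [ 0.489 -0.084  0.045] max [ 0.546 -0.031  0.063]
side clip_red 0.55 [232. 226.] 294 med [0.53   0.1007 0.0421] top [0.5338 0.1036 0.0502] min [0.511 0.096 0.046] max [0.559 0.114 0.053]
side clip_blue 0.92 [303. 293.] 438 med [ 0.5062 -0.1488  0.0419] top [ 0.5107 -0.1455  0.05  ] min [ 0.487 -0.153  0.046] max [ 0.536 -0.136  0.054]
side gauge 0.69 [283. 276.] 4171 med [ 0.5154 -0.0895  0.0264] top [ 0.5183 -0.0577  0.0596] min [ 0.487 -0.095  0.054] max [ 0.553 -0.015  0.065]
```

View pics/top1.png

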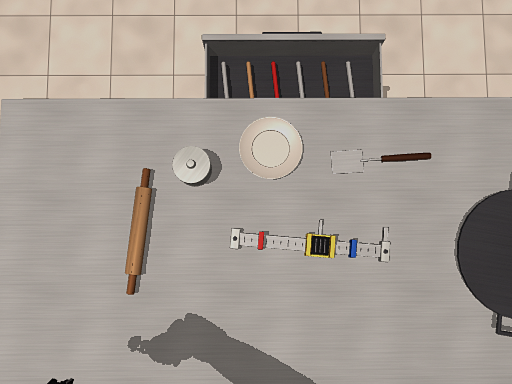

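View pics/side1.png

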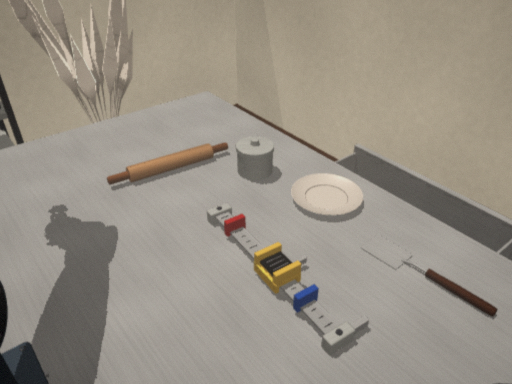

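The top and side pictures agree. The slide with its black pad is at about (321,246) in top, the red stop at (260,240) towards +y, and the blue stop at (352,250). The pad centre is about (0.522, -0.056), and its goal is about (0.530, 0.059).

>>> {"name": "move_arm", "arguments": {
  "moves": [
    [0,0,-0.19,-1.0,-0.76,0,0],
    [0,0,-0.19,-1.0,-0.76,0,0],
    [0,0,-0.19,-1.0,-0.76,0,0],
    [0,0,-0.19,-1.0,-0.76,0,0],
    [0,0,-0.19,-1.0,-0.76,0,0],
    [0,0,-0.19,-1.0,-0.76,0,0],
    [0,0,-0.19,-1.0,-0.76,0,0],
    [0,0,-0.19,-1.0,-0.76,0,0],
    [0,0,-0.19,-1.0,-0.76,0,0],
    [0,0,-0.19,-1.0,-0.76,0,0]
  ]
}}

```text
t: 1.43
position: [0.4077, 0.1309, 0.2015]
orientation: [[-0.996, 0.09, 0.001], [0.09, 0.996, 0.0], [-0.001, 0.0, -1.0]]
wrist_force: [1.1, 0.4, -0.4]
width: -0.0
grip_force: 0.0
```

>>> {"name": "move_arm", "arguments": {
  "moves": [
    [0,0,0,-0.26,-0.35,0.1,0],
    [0,0,0,-0.26,-0.35,0.1,0],
    [0,0,0,-0.26,-0.35,0.1,0],
    [0,0,0,-0.26,-0.35,0.2,0],
    [0,0,0,-0.26,-0.35,0.2,0],
    [0,0,0,-0.26,-0.35,0.2,0],
    [0,0,0,-0.26,-0.35,0.2,0],
    [0,0,0,-0.26,-0.35,0.2,0],
    [0,0,0,-0.26,-0.35,0.2,0],
    [0,0,0,-0.26,-0.35,0.2,0]
  ]
}}

```text
t: 2.27
position: [0.5211, -0.0524, 0.1027]
orientation: [[-0.996, 0.089, 0.002], [0.089, 0.996, -0.0], [-0.002, 0.0, -1.0]]
wrist_force: [0.6, -0.3, 0.5]
width: 0.002
grip_force: 0.0
```

Run:
```python
from h import *
o=bot.get_obs();print(o["t"],o["position"],o["wrist_force"])
im,d=vision.get_image("wrist");cv2.imwrite("pics/w1.png",im[:,:,::-1])
m=vision.camera_model("wrist");K=np.array(m["camera_matrix"]);T=np.array(m["T_tool_cam"])
R=np.array(o["orientation"]);P=np.array(o["position"])
for n in ("pad","clip_red","slide"):
    for r in models.masks_of("wrist",n)[:1]:
        v,u=np.nonzero(r["pixels"]&(d>0));z=d[v,u]
        x=(u-K[0,2])/K[0,0];y=(v-K[1,2])/K[1,1];th=np.hypot(x,y);s=np.tan(th)/np.maximum(th,1e-9)
        p=np.stack([x*s*z,y*s*z,z],1)@T[:3,:3].T+T[:3,3]
        w=p@R.T+P
        print(n,r["confidence"],np.median(w,0),np.percentile(w,2,0),np.percentile(w,98,0),"tool",np.median(p,0))
```

```text
2.2667 [ 0.5211363  -0.05243117  0.10265336] [ 0.5907397  -0.25089789  0.52035725]
clip_red 0.66 [0.53260329 0.09843072 0.0464298 ] [0.51242379 0.09464653 0.01594656] [0.55813015 0.11081016 0.05251274] tool [0.00235215 0.15054756 0.05626319]
slide 0.86 [ 0.51501016 -0.05594725  0.04897004] [ 0.48973028 -0.091929    0.01923542] [ 0.54983192 -0.01954949  0.06252051] tool [ 0.00587161 -0.00367315  0.05367578]
```

View pics/w1.png

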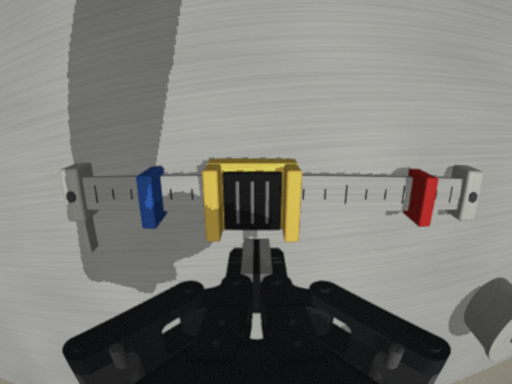

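The wrist picture shows the shut fingers centred over the slide, with the pad at about (252,198) and the red stop at (422,197) to tool +y. I'll descend to just above the pad.

>>> {"name": "move_arm", "arguments": {
  "moves": [
    [0,0,0,0,-0.006,0.05,0],
    [0,0,0,0,-0.006,0.09,0],
    [0,0,0,0,-0.006,0.1,0],
    [0,0,0,0,-0.006,0.105,0],
    [0,0,0,0,-0.006,0.11,0],
    [0,0,0,0,-0.006,0.112,0],
    [0,0,0,0,-0.006,0.114,0],
    [0,0,0,0,-0.006,0.116,0],
    [0,0,0,0,-0.006,0.116,0],
    [0,0,0,0,-0.006,0.116,0]
  ]
}}

```text
t: 3.3
position: [0.5208, -0.0563, 0.0436]
orientation: [[-0.996, 0.09, 0.001], [0.09, 0.996, -0.0], [-0.001, -0.0, -1.0]]
wrist_force: [0.0, 0.1, -0.4]
width: 0.002
grip_force: 0.0
```

>>> {"name": "move_arm", "arguments": {
  "moves": [
    [0,0,0,0,0,0.002,0],
    [0,0,0,0,0,0.002,0],
    [0,0,0,0,0,0.004,0],
    [0,0,0,0,0,0.004,0],
    [0,0,0,0,0,0.004,0]
  ]
}}

```text
t: 3.72
position: [0.5203, -0.0562, 0.041]
orientation: [[-0.996, 0.09, -0.0], [0.09, 0.996, 0.0], [0.0, 0.0, -1.0]]
wrist_force: [-0.5, -0.1, 0.2]
width: -0.002
grip_force: 0.0
```

Run:
```python
from h import *
o=bot.get_obs();print(o["t"],o["position"],o["wrist_force"],o["ft_torque"])
im,d=vision.get_image("side");cv2.imwrite("pics/s2.png",cv2.resize(im[200:330,200:370,::-1],None,fx=4,fy=4,interpolation=cv2.INTER_CUBIC))
```

```text
3.7167 [ 0.52026562 -0.05617731  0.04099847] [-0.5259608  -0.12247286  0.21501406] [-0.0359901  -0.0257247  -0.05370815]
```

View pics/s2.png

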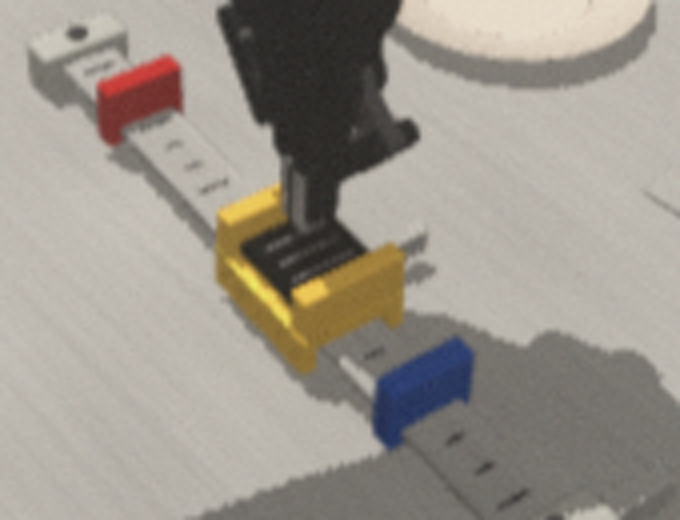

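The crop shows the fingertips in the gap at about (312,225), just over the pad with no contact yet, so the height reading is a few mm off. I'll lower in small steps until force shows.

>>> {"name": "move_arm", "arguments": {
  "moves": [
    [0,0,0,0,0,0.002,0],
    [0,0,0,0,0,0.002,0],
    [0,0,0,0,0,0.004,0],
    [0,0,0,0,0,0.004,0],
    [0,0,0,0,0,0.004,0]
  ]
}}

```text
t: 4.18
position: [0.5203, -0.0562, 0.039]
orientation: [[-0.996, 0.09, -0.0], [0.09, 0.996, 0.0], [0.0, 0.0, -1.0]]
wrist_force: [0.1, 0.2, -0.4]
width: 0.002
grip_force: 0.0
```

>>> {"name": "move_arm", "arguments": {
  "moves": [
    [0,0,0,0,0,0.002,0],
    [0,0,0,0,0,0.002,0],
    [0,0,0,0,0,0.004,0],
    [0,0,0,0,0,0.004,0],
    [0,0,0,0,0,0.004,0]
  ]
}}

```text
t: 4.6
position: [0.5203, -0.0562, 0.037]
orientation: [[-0.996, 0.09, -0.0], [0.09, 0.996, 0.0], [0.0, 0.0, -1.0]]
wrist_force: [-0.4, -0.4, -0.7]
width: 0.0
grip_force: 0.0
```

Run:
```python
from h import *
o=bot.get_obs();print(o["t"],o["position"],o["wrist_force"],o["joint_efforts"])
im,d=vision.get_image("side");cv2.imwrite("pics/s3.png",cv2.resize(im[230:300,240:320,::-1],None,fx=8,fy=8,interpolation=cv2.INTER_CUBIC))
for r in models.masks_of("side","pad")[:1]:
    p=world("side",r["pixels"],d);print(r["confidence"],len(p),np.percentile(p,[10,30,50,70,90],axis=0).round(4))
```

```text
4.6 [ 0.52030248 -0.05616642  0.03704466] [-0.39864699 -0.35746803 -0.73775593] [-8.38495839e-05 -3.40718901e+01  3.12940371e+01 -1.66279802e-03
 -2.90274529e-04  9.83431278e-06]
0.77 312 [[ 0.4977 -0.0677  0.0464]
 [ 0.5056 -0.0616  0.0473]
 [ 0.5143 -0.0553  0.0478]
 [ 0.5239 -0.0487  0.0484]
 [ 0.5373 -0.0383  0.0493]]
```

View pics/s3.png

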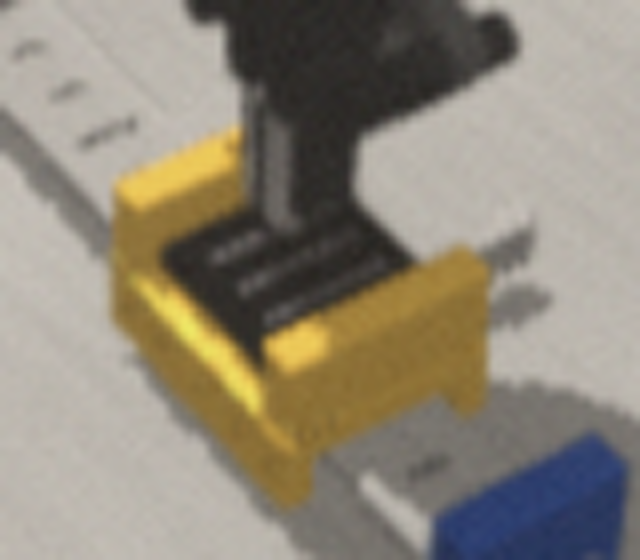

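The pad is still up in this crop, with the fingertips just above it at about (300,225). I'll keep lowering.

>>> {"name": "move_arm", "arguments": {
  "moves": [
    [0,0,0,0,0,0.002,0],
    [0,0,0,0,0,0.002,0],
    [0,0,0,0,0,0.004,0],
    [0,0,0,0,0,0.004,0],
    [0,0,0,0,0,0.004,0]
  ]
}}

```text
t: 5.12
position: [0.5203, -0.0562, 0.035]
orientation: [[-0.996, 0.09, -0.0], [0.09, 0.996, 0.0], [0.0, 0.0, -1.0]]
wrist_force: [0.4, 0.5, 0.3]
width: 0.001
grip_force: 0.0
```

>>> {"name": "move_arm", "arguments": {
  "moves": [
    [0,0,0,0,0,0.002,0],
    [0,0,0,0,0,0.002,0],
    [0,0,0,0,0,0.004,0],
    [0,0,0,0,0,0.004,0],
    [0,0,0,0,0,0.004,0]
  ]
}}

```text
t: 5.53
position: [0.5203, -0.0562, 0.0331]
orientation: [[-0.996, 0.09, -0.0], [0.09, 0.996, 0.0], [0.0, 0.0, -1.0]]
wrist_force: [-0.2, -0.1, 0.1]
width: 0.001
grip_force: 0.0
```

Run:
```python
from h import *
o=bot.get_obs();P=np.array(o["position"])
im,d=vision.get_image("side")
m=vision.camera_model("side");K=np.array(m["camera_matrix"]);R=np.array(m["R"]);t=np.array(m["t"])
c=K@(R@P+t);print("tcp px",c[:2]/c[2])
s=cv2.resize(im[225:300,240:320,::-1],None,fx=8,fy=8,interpolation=cv2.INTER_NEAREST)
q=((c[:2]/c[2]-[240,225])*8).astype(int);cv2.circle(s,tuple(int(a) for a in q),5,(0,0,255),1);cv2.imwrite("pics/s4.png",s)
p=world("side",np.ones(d.shape,bool),np.where(d>0,d,1e-3)).reshape(*d.shape,3)
for v in range(240,275,2): print(v,[tuple((p[v,u]*1000).round().astype(int).tolist()) for u in range(271,288,4)])
```

```text
tcp px [276.93495713 268.12929735]
240 [(508, -50, 109), (507, -63, 119), (514, -66, 117), (519, -71, 117), (503, -99, 146)]
242 [(511, -47, 100), (506, -64, 115), (510, -70, 117), (505, -87, 132), (503, -99, 141)]
244 [(509, -50, 98), (508, -62, 108), (506, -76, 118), (504, -88, 128), (503, -99, 136)]
246 [(508, -50, 94), (506, -64, 105), (503, -78, 117), (503, -89, 125), (504, -98, 130)]
248 [(509, -50, 88), (510, -60, 95), (513, -68, 99), (504, -88, 118), (599, 0, 1)]
250 [(510, -50, 83), (510, -60, 90), (514, -67, 93), (522, -70, 90), (597, -2, -2)]
252 [(508, -51, 79), (510, -61, 86), (514, -67, 87), (523, -68, 83), (590, -10, 2)]
254 [(509, -51, 74), (511, -60, 79), (512, -69, 85), (524, -67, 77), (586, -14, 1)]
256 [(508, -51, 69), (511, -60, 74), (514, -67, 78), (542, -48, 47), (580, -20, 3)]
258 [(519, -39, 49), (512, -59, 68), (532, -48, 47), (537, -54, 49), (544, -58, 47)]
260 [(517, -41, 46), (522, -48, 48), (527, -54, 49), (534, -57, 47), (541, -62, 47)]
262 [(513, -46, 46), (517, -53, 49), (524, -58, 49), (530, -62, 48), (536, -67, 49)]
264 [(508, -53, 49), (515, -56, 47), (521, -61, 48), (527, -66, 48), (534, -70, 47)]
266 [(504, -57, 50), (511, -60, 47), (517, -66, 49), (524, -69, 47), (521, -84, 60)]
268 [(502, -59, 47), (508, -64, 47), (514, -69, 48), (512, -83, 60), (517, -88, 60)]
270 [(499, -63, 47), (505, -67, 46), (500, -84, 62), (508, -87, 61), (516, -90, 57)]
272 [(495, -68, 48), (492, -83, 62), (500, -85, 59), (504, -91, 60), (514, -92, 55)]
274 [(494, -69, 43), (489, -86, 61), (497, -89, 58), (504, -91, 55), (514, -92, 50)]
```

View pics/s4.png

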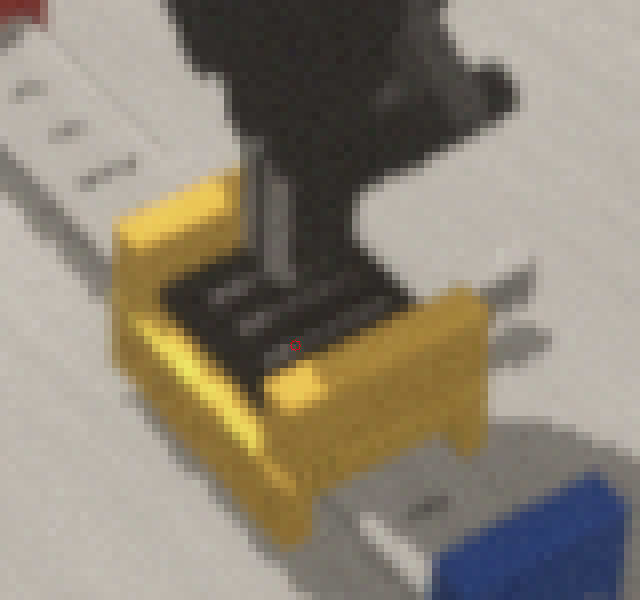

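The projected TCP falls at (295,345), but the real tips end at (280,282), where depth gives z of about 0.06. So the tips are still above the pad, and I'll continue down, watching force.

>>> {"name": "move_arm", "arguments": {
  "moves": [
    [0,0,0,0,0,0.004,0],
    [0,0,0,0,0,0.008,0],
    [0,0,0,0,0,0.012,0],
    [0,0,0,0,0,0.014,0],
    [0,0,0,0,0,0.014,0],
    [0,0,0,0,0,0.014,0]
  ]
}}

```text
t: 6.08
position: [0.5202, -0.0561, 0.0259]
orientation: [[-0.996, 0.09, -0.0], [0.09, 0.996, 0.0], [0.0, 0.0, -1.0]]
wrist_force: [0.4, -0.0, -0.4]
width: -0.004
grip_force: 0.0
```

>>> {"name": "move_arm", "arguments": {
  "moves": [
    [0,0,0,0,0,0.002,0],
    [0,0,0,0,0,0.004,0],
    [0,0,0,0,0,0.006,0],
    [0,0,0,0,0,0.006,0],
    [0,0,0,0,0,0.006,0]
  ]
}}

```text
t: 6.5
position: [0.5203, -0.0562, 0.023]
orientation: [[-0.996, 0.09, -0.0], [0.09, 0.996, 0.0], [0.0, 0.0, -1.0]]
wrist_force: [-1.4, -0.0, 0.1]
width: -0.0
grip_force: 0.0
```

Run:
```python
from h import *
o=bot.get_obs();print(o["t"],o["position"],o["wrist_force"])
im,d=vision.get_image("side")
s=cv2.resize(im[225:300,240:320,::-1],None,fx=8,fy=8,interpolation=cv2.INTER_NEAREST);cv2.imwrite("pics/s5.png",s)
p=world("side",np.ones(d.shape,bool),np.where(d>0,d,1e-3)).reshape(*d.shape,3)
for v in range(250,275,2): print(v,[tuple((p[v,u]*1000).round().astype(int).tolist()) for u in range(271,288,4)])
```

```text
6.5 [ 0.5202943  -0.05616096  0.02304885] [-1.41076303 -0.02535414  0.0974857 ]
250 [(508, -51, 85), (507, -64, 95), (504, -78, 106), (505, -87, 112), (504, -99, 122)]
252 [(509, -51, 79), (509, -61, 86), (505, -77, 100), (504, -88, 109), (590, -10, 2)]
254 [(509, -51, 73), (511, -60, 79), (515, -67, 82), (522, -69, 79), (587, -13, 0)]
256 [(509, -50, 68), (511, -59, 73), (514, -67, 78), (524, -68, 72), (581, -19, 2)]
258 [(509, -50, 62), (510, -61, 70), (515, -67, 71), (524, -69, 68), (543, -59, 49)]
260 [(509, -51, 58), (511, -60, 64), (514, -68, 67), (534, -58, 48), (540, -63, 48)]
262 [(512, -48, 48), (511, -61, 59), (526, -56, 46), (530, -62, 48), (536, -67, 49)]
264 [(508, -52, 48), (514, -58, 50), (521, -61, 47), (526, -67, 49), (533, -71, 47)]
266 [(505, -56, 48), (512, -60, 47), (517, -65, 48), (524, -69, 47), (520, -84, 61)]
268 [(502, -59, 47), (507, -65, 49), (513, -70, 48), (510, -84, 62), (517, -88, 61)]
270 [(499, -63, 47), (504, -69, 48), (502, -83, 60), (508, -87, 61), (514, -92, 60)]
272 [(494, -69, 49), (493, -82, 60), (498, -87, 61), (505, -90, 59), (515, -91, 53)]
274 [(494, -69, 44), (490, -85, 59), (496, -90, 60), (505, -91, 54), (515, -91, 48)]
```

View pics/s5.png

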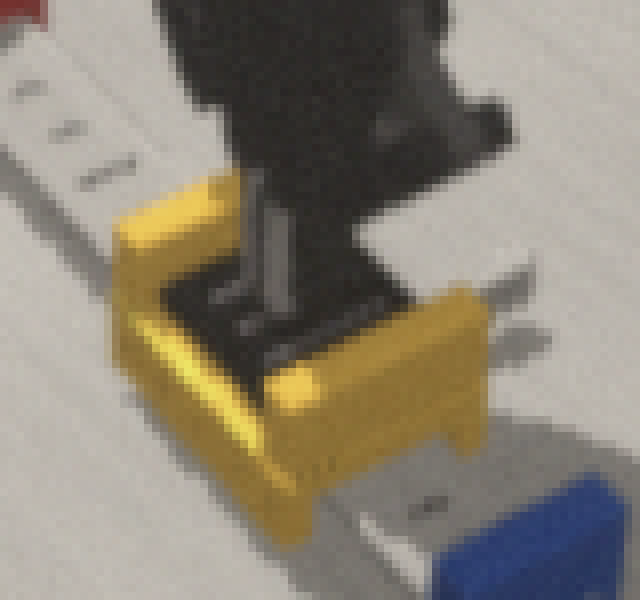

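The crop shows the tips ending at about (285,312), roughly 5 mm above the pad. I'll step down in fine increments.

>>> {"name": "move_arm", "arguments": {
  "moves": [
    [0,0,0,0,0,0.003,0],
    [0,0,0,0,0,0.006,0],
    [0,0,0,0,0,0.008,0],
    [0,0,0,0,0,0.008,0],
    [0,0,0,0,0,0.008,0]
  ]
}}

```text
t: 6.97
position: [0.5203, -0.0562, 0.019]
orientation: [[-0.996, 0.09, -0.0], [0.09, 0.996, 0.0], [0.0, 0.0, -1.0]]
wrist_force: [-0.2, -0.2, 0.3]
width: 0.001
grip_force: 0.0
```

>>> {"name": "move_arm", "arguments": {
  "moves": [
    [0,0,0,0,0,0.002,0],
    [0,0,0,0,0,0.004,0],
    [0,0,0,0,0,0.004,0],
    [0,0,0,0,0,0.004,0]
  ]
}}

```text
t: 7.3
position: [0.5203, -0.0562, 0.0171]
orientation: [[-0.996, 0.09, -0.0], [0.09, 0.996, 0.0], [0.0, 0.0, -1.0]]
wrist_force: [0.5, 0.3, -0.6]
width: -0.001
grip_force: 0.0
```

>>> {"name": "move_arm", "arguments": {
  "moves": [
    [0,0,0,0,0,0.002,0],
    [0,0,0,0,0,0.003,0],
    [0,0,0,0,0,0.003,0],
    [0,0,0,0,0,0.003,0]
  ]
}}

```text
t: 7.63
position: [0.5206, -0.0562, 0.0169]
orientation: [[-0.996, 0.09, 0.001], [0.09, 0.996, -0.0], [-0.001, -0.0, -1.0]]
wrist_force: [-2.2, -0.1, 5.2]
width: 0.002
grip_force: 2.7
```

Contact was at measured z of about 0.017 (5 N). I'll press about 4 mm further.

>>> {"name": "move_arm", "arguments": {
  "moves": [
    [0,0,0,0,0,0.003,0],
    [0,0,0,0,0,0.006,0],
    [0,0,0,0,0,0.009,0],
    [0,0,0,0,0,0.01,0],
    [0,0,0,0,0,0.01,0],
    [0,0,0,0,0,0.01,0]
  ]
}}

```text
t: 8.13
position: [0.5207, -0.0563, 0.0125]
orientation: [[-0.996, 0.09, 0.001], [0.09, 0.996, -0.0], [-0.001, -0.0, -1.0]]
wrist_force: [-2.9, 1.6, 8.8]
width: 0.001
grip_force: 4.1
```

Pad pressed about 4.5 mm at 8.8 N. Next I push along +y.

>>> {"name": "move_arm", "arguments": {
  "moves": [
    [0,0,0,0,0.006,0.001,0],
    [0,0,0,0,0.012,0.001,0],
    [0,0,0,0,0.018,0.001,0],
    [0,0,0,0,0.024,0.001,0],
    [0,0,0,0,0.032,0.001,0],
    [0,0,0,0,0.042,0.001,0],
    [0,0,0,0,0.052,0.001,0],
    [0,0,0,0,0.062,0.001,0],
    [0,0,0,0,0.072,0.001,0],
    [0,0,0,0,0.08,0.001,0]
  ]
}}

```text
t: 8.97
position: [0.5243, -0.017, 0.0122]
orientation: [[-0.996, 0.091, 0.001], [0.091, 0.996, -0.002], [-0.001, -0.002, -1.0]]
wrist_force: [-4.4, 0.0, 8.9]
width: 0.006
grip_force: 4.2
```

>>> {"name": "move_arm", "arguments": {
  "moves": [
    [0,0,0,0,0.01,0,0],
    [0,0,0,0,0.02,0,0],
    [0,0,0,0,0.03,0,0],
    [0,0,0,0,0.04,0,0],
    [0,0,0,0,0.05,0,0],
    [0,0,0,0,0.06,0,0],
    [0,0,0,0,0.07,0,0],
    [0,0,0,0,0.08,0,0],
    [0,0,0,0,0.09,0,0],
    [0,0,0,0,0.1,0,0]
  ]
}}

```text
t: 9.8
position: [0.5288, 0.0329, 0.0121]
orientation: [[-0.996, 0.091, 0.001], [0.091, 0.996, -0.002], [-0.001, -0.002, -1.0]]
wrist_force: [-3.9, -1.3, 8.6]
width: 0.001
grip_force: 4.3
```

Run:
```python
from h import *
o=bot.get_obs();print(o["t"],o["position"],o["wrist_force"])
im,d=vision.get_image("side");cv2.imwrite("pics/s6.png",cv2.resize(im[190:310,180:330,::-1],None,fx=4,fy=4))
```

```text
9.8 [0.52875345 0.03289421 0.01211335] [-3.87678791 -1.26912619  8.6411384 ]
```

View pics/s6.png

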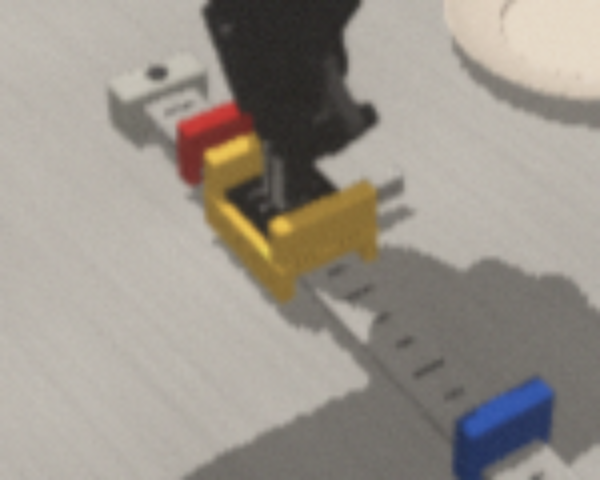

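The slide rides along with the fingers at (270,200); its front cheek at (232,165) nears the red stop at (210,140).

>>> {"name": "move_arm", "arguments": {
  "moves": [
    [0,0,0,0,0.006,0,0],
    [0,0,0,0,0.012,0,0],
    [0,0,0,0,0.018,0,0],
    [0,0,0,0,0.024,0,0],
    [0,0,0,0,0.03,0,0],
    [0,0,0,0,0.036,0,0],
    [0,0,0,0,0.042,0,0],
    [0,0,0,0,0.046,0,0],
    [0,0,0,0,0.05,0,0],
    [0,0,0,0,0.054,0,0]
  ]
}}

```text
t: 10.68
position: [0.5312, 0.0593, 0.0121]
orientation: [[-0.996, 0.091, 0.001], [0.091, 0.996, -0.003], [-0.001, -0.003, -1.0]]
wrist_force: [-4.2, -4.5, 8.9]
width: 0.002
grip_force: 4.2
```

>>> {"name": "move_arm", "arguments": {
  "moves": [
    [0,0,0,0,0.004,0,0],
    [0,0,0,0,0.008,0,0],
    [0,0,0,0,0.012,0,0],
    [0,0,0,0,0.016,0,0],
    [0,0,0,0,0.016,0,0],
    [0,0,0,0,0.016,0,0]
  ]
}}

```text
t: 11.18
position: [0.5336, 0.0662, 0.0127]
orientation: [[-0.996, 0.091, 0.004], [0.091, 0.996, -0.005], [-0.005, -0.004, -1.0]]
wrist_force: [-1.0, -4.3, 8.2]
width: 0.001
grip_force: 4.0
```

Run:
```python
from h import *
o=bot.get_obs();print(o["t"],o["position"],o["wrist_force"])
im,d=vision.get_image("side");cv2.imwrite("pics/s7.png",cv2.resize(im[190:280,180:300,::-1],None,fx=6,fy=6))
```

```text
11.1833 [0.53362574 0.06616182 0.01272634] [-0.98365948 -4.33966335  8.18924258]
```

View pics/s7.png

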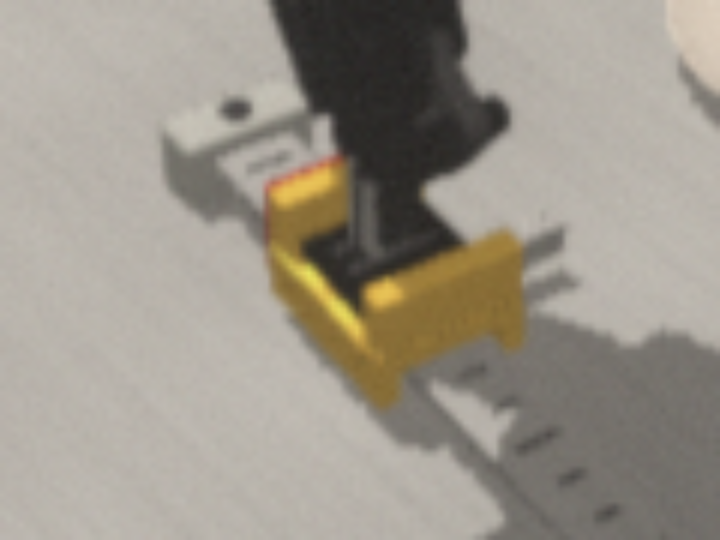

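The slide now sits against the red stop, of which only a thin rim shows at (300,175). A lateral force of 4 N, above the 2 N needed to move the slide, confirms it. I'll lift straight up.

>>> {"name": "move_arm", "arguments": {
  "moves": [
    [0,0,0,0,0,-0.005,0],
    [0,0,0,0,0,-0.01,0],
    [0,0,0,0,0,-0.015,0],
    [0,0,0,0,0,-0.02,0],
    [0,0,0,0,0,-0.03,0],
    [0,0,0,0,0,-0.06,0],
    [0,0,0,0,0,-0.12,0],
    [0,0,0,0,0,-0.2,0],
    [0,0,0,0,0,-0.2,0],
    [0,0,0,0,0,-0.2,0]
  ]
}}

```text
t: 12.07
position: [0.5342, 0.0686, 0.1137]
orientation: [[-0.996, 0.09, 0.007], [0.09, 0.996, 0.0], [-0.007, 0.001, -1.0]]
wrist_force: [0.1, -0.3, 0.1]
width: -0.005
grip_force: 0.0
```

Run:
```python
from h import *
o=bot.get_obs();print(o["t"],o["position"],o["wrist_force"])
ax=np.array([.09,.996])
for c in ("side","top"):
    im,d=vision.get_image(c)
    for n in ("pad","slide","clip_red"):
        for r in models.masks_of(c,n)[:1]:
            p=world(c,r["pixels"],d);q=p[p[:,2]>np.percentile(p[:,2],95)-.006]
            print(c,n,round(r["confidence"],2),np.median(p,0).round(4),"along",np.percentile(q[:,:2]@ax,[2,98]).round(4))
```

```text
12.0667 [0.53421657 0.06857395 0.11368601] [ 0.12348107 -0.27342159  0.1309169 ]
side slide 0.84 [0.522  0.0541 0.0478] along [0.0697 0.1448]
```

```bash
python3 -c "
from cell import bot
print(bot.finish_job())"
```

```text
the job is handed in; nothing more can be done
None
```

The slide is against the red stop: pad centre measured about 45 mm from the stop's middle, pad sprung up, arm clear; the job was handed in after about 12 s, with no verdict shown.

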